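Refit the intercom's push knob and keep it pressed

ROBOT

A 6-joint arm with a two-finger parallel gripper is mounted at the origin on a cart in front of the work surface, level with it; the furniture and walls round the work are solid. World frame = base frame: x ahead of the robot, y to its left, z up, the work surface at z = 0. Lengths are in m, angles in rad, forces in N, time in s.
With the tool pointing down it reaches from about 0.425 to 0.95 m from the base axis. Payload 3.5 kg.
Tool frame: the origin (TCP) lies on the centre line of the jaws, within the pads' length; the fingertips stand 17 mm ahead of it and the grasp point (between the pads) lies 2 mm behind it; z points along the fingers, y is the line along which they close (so a half turn about z gives the same grasp; the last joint's range is limited). The gripper opens to 85 mm and grips with 20 to 120 N. Pads are 22 mm wide; open, the fingers measure 114 mm over their backs; the gripper's body (76 mm by 85 mm) begins 54 mm behind the grasp point. The pads swing forward as they close: fully open they stand 13 mm farther back than shut.
Start: joints at [1.198, 0.286, 1.577, -0, 1.279, -0.15], TCP at [0.149, 0.658, 0.248] pointing down, gripper open.
Joint ranges: [-2.77, 2.77], [-0.9, 2.22], [0.21, 2.48], [-1.53, 4.67], [0.24, 2.81], [-2.84, 2.84]. Speed limits (rad/s): [2.79, 2.79, 3.14, 3.14, 3.14, 3.14].

INTERFACE

Orientations are given as a unit quaternion [x, y, z, w].
In Python, from plant import ctrl gives the robot as it stands. The module is installed in compiled form; this text tells all that it offers.
- The arm moves only by the tool drive_tool, never from a script. Its argument "moves" is a list of rows, each a list of 3 entries, a list of its own where there are three numbers: the turn, a rotation vector about the tool's x, y, z in rad, then the shift along the tool's x, y, z in m, then the finger opening in m, from 0 to 0.0854. A call has 1 to 5 rows; each row shifts and turns the commanded pose from where the row before left it, along the tool's axes as they then stand; what a row does not reach is not made up. A row lasts 1/8 s, in which the tool goes at most 62.5 mm and 10.7 degrees, less where a joint would pass 70% of its speed; a pose out of reach is approached as far as the arm can. A call with a gripper value outside its range is refused whole. The fingers move at their own pace and stop on an object; "grip_force" is the grip in N (left out, the last holds). Time passes only in rows, so rows that do not move let the fingers close. It gives the time, the measured TCP pose, the force, the opening and the grip force at its end, in the units of the state.
- ctrl.get_state(): the state, without advancing time (a new reading comes with each control period).
- ctrl.read_camera(name): name is "side" or "top"; returns a dict with "image" (384x512x3 uint8, red, green, blue), "fx", "fy", "cx", "cy" (pixels), "dist" ([k1, k2, p1, p2, k3] as OpenCV has them; the pictures are not rectified), "R" (3x3) and "t" (3): a world point X has camera coordinates R X + t. Camera axes: x right, y down, z forward; pixel columns grow to the right and rows downward; lengths in m; the calibration is good to about 2 mm. A picture is of the moment at which its call begins. There is no depth.
- ctrl.sign_off(): hands the job in; it is judged then, once.
The state is a dict: "time": time; "qpos": joint angles; "dq": joint speeds; "joint_efforts": joint torques, N m; "eef_pos": TCP position; "tcp_rot": TCP orientation; "contact_force": force on the tool from outside, world axes, zero at the start; "wrist_torque": the same for the moment, N m; "opening": opening from 0.0 (shut) to 1.0 (fully open); "finger_force": force on a finger pad.
Only numpy, scipy, OpenCV 4.12 (cv2) and the standard library are available. Lean on these libraries where they do the work, as an engineer would, in place of code of your own. Each camera call takes 0.05 s, during which the arm holds its last target. There are 200 camera calls.

TASK

The desk intercom has lost one of its two push knobs. Pick up the loose knob, turn it so that the flat in its bore matches the flat of the bare D-shaft (the shaft that has no knob), push it fully home on that shaft, then press knob and shaft in against the spring as far as they go. The job finishes while the robot is still holding the knob and keeping it pressed in: do not let go, and leave the things lying around the intercom where they are.

Things in the scene. Friction and masses are not known exactly. Their poses are not given: they have to be found in the camera images.
- knob: Loose black knob standing on the desk, bore down; 30 mm tall, a 36 mm round with two full-height flat sides 24 mm apart facing its +-y: pinch these. Origin: centre of underside, z up. +x: along the white line on its top (blue dot at the other end). D-bore on the axis 14.5 mm deep, radius 7 mm, its flat 4 mm from the axis towards +x. 30 to 55 g. Fits one way round only, about 0.15 rad of play.
- fitted_knob: An identical black knob already on one of the intercom's two shafts, left or right; which one differs from start to start. It is fixed. Origin: centre of its underside, on the axis of the shaft that it covers. The other shaft is bare, with a flat red ring 38 mm across on the panel round it.
- intercom: Desk intercom, a grey box 110 (x) x 180 (y) x 45 mm (z) with a black top panel, fixed to the desk, turned a little. Origin: centre of its underside, z up. Two brass shafts stand upright from its top at its y = +50 mm (left) and -50 mm (right), x = 0. A knob is home when its underside lies on the black disc at the shaft's foot, its white line along the disc's.
- left_shaft (a point): Left shaft's axis at the top face of its black disc (30 mm across), 54 mm above the desk when not pressed; moves with the shaft. The shaft stands 13 mm above it: D-shaped, radius 6 mm, flat 3 mm from the axis towards +x, its top 3 mm tapering in by 1.5 mm. z up; +x points to the flat, as does the white line on the disc. A knob that is home has its underside centre here and its +x along this +x.
- right_shaft (a point): The same point and axes on the right shaft.
- push_left (a joint): How far the left shaft is pressed in, m: 0 out (as it starts), 0.005 fully in. A spring returns it: about 4 N to start moving it, 8 N fully in. The disc clears the panel by 2 mm when fully in.
- push_right (a joint): The same for the right shaft.
- turn_left (a joint): Angle of the left shaft, rad, counterclockwise from above; at 0 its flat faces the intercom's +x (away from the robot). It starts anywhere within +-0.5 and turns stiffly (about 0.06 N m) within +-1.
- turn_right (a joint): The same for the right shaft.
- partition: Grey-blue partition wall at the right-hand end of the desk, fixed and always in the same place: 56 mm thick in y, spanning x = 0.294 to 0.950 m, its left face at y = -0.321 m, from the floor to far above the robot. An arm that starts beyond it must draw in close to its base before it swings round the wall's near edge.
- monitor: Black flat screen that hangs from the wall over the right half of the desk, fixed, always in the same place: an upright slab 22 mm thick whose lower edge, 0.45 m above the desk, runs from (x 0.56, y -0.12) to (x 0.79, y 0.03) m. Keep arm and wrist off it.
- mouse: Black computer mouse, 108 x 62 x 36 mm, lying loose on the desk. Origin: centre of its underside. To be left where it is.
- sticky_notes: Yellow block of sticky notes, 76 x 76 x 22 mm, loose on the desk. Origin: centre of its underside. To be left where it is.
- lighter: Green lighter, 24 x 74 x 10 mm, loose on the desk. Origin: centre of its underside. To be left where it is.

How it is judged:
By the outcome, as a careful person would: the job done as asked, in the order asked, and still so for the second after the job is handed in, while the arm keeps its last pose, push and grip.
It also fails if it takes over 45 s, if anything falls off the work surface, if the arm or the gripper's body presses on something with over 40 N, if the wrist force passes 120 N, or if a joint passes its speed limit or range.

## Working session

There is one attempt and no reset: what is moved stays moved. The work goes in short steps, Python scripts to look and compute and a tool call to move; the robot and the scene stay as the last step left them, time stands still between calls to the robot, and variables do not carry over. Pictures are saved under pics/ and viewed, at most 10 in all, crops included, and the job is handed in when it is done.

Besides the shell and the picture viewer there is one more tool, called after ">>>" as a command line: name --argument value ..., lists and objects as JSON in quotes. drive_tool: Moves the arm, as the interface text tells. Its arguments: {"type":"object","properties":{"moves":{"type":"array","items":{"type":"array"}},"grip_force":{"type":"number"}},"required":["moves"]}

```bash
mkdir -p pics; cat > h.py <<'E'
import numpy as np, cv2
from plant import ctrl
from scipy.spatial.transform import Rotation as Ro
def cam(n):
    c=ctrl.read_camera(n); c['K']=np.array([[c['fx'],0,c['cx']],[0,c['fy'],c['cy']],[0,0,1.]]); c['d']=np.array(c['dist'],float)
    c['R']=np.array(c['R']);c['t']=np.array(c['t']); return c
def ray(c,uv,z):
    p=cv2.undistortPoints(np.array(uv,float).reshape(-1,1,2),c['K'],c['d']).reshape(-1,2)
    d=np.c_[p,np.ones(len(p))]@c['R']; o=-c['R'].T@c['t']
    return o+d*((z-o[2])/d[:,2])[:,None]
def proj(c,X):
    return cv2.projectPoints(np.array(X,float).reshape(-1,1,3),cv2.Rodrigues(c['R'])[0],c['t'],c['K'],c['d'])[0].reshape(-1,2)
def save(c,f): cv2.imwrite('pics/'+f,c['image'][:,:,::-1])
E
python3 - <<'E'
from h import *
s=ctrl.get_state();print(s['time'],s['eef_pos'],s['tcp_rot'],s['opening'])
for n in('top','side'):
    c=cam(n);save(c,n+'0.png');print(n,-c['R'].T@c['t'],c['R'][2],c['fx'])
E
```

```text
0.0 [0.14885056 0.65775378 0.24693471] [ 1.11117745e-01  9.93806539e-01 -1.14171927e-03 -3.27062584e-04] 0.9966410281986958
top [0.21654937 0.03689961 1.61489998] [ 2.14278738e-01 -3.34281792e-04 -9.76772497e-01] 377.32709270403143
side [-0.87196742 -0.70153283  1.04690289] [ 0.72757759  0.36613542 -0.58015146] 431.7578736569564
```

View pics/top0.png

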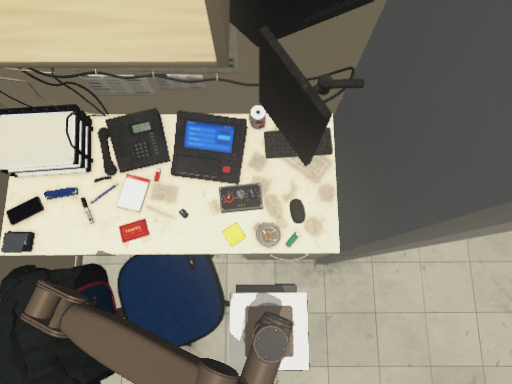

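View pics/side0.png

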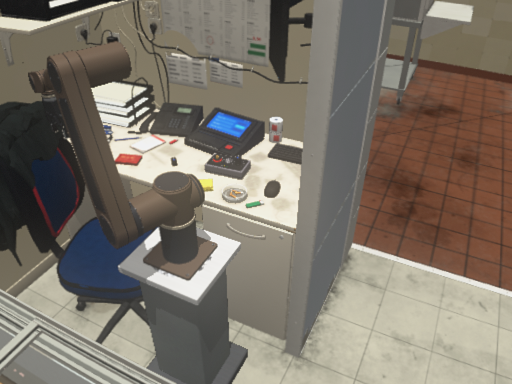

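The top view shows the intercom near (241,197) with a red ring at its left, and a small black object at (183,213) that may be the loose knob. In the side view they are at (228,163) and (173,161).

```bash
python3 - <<'E'
from h import *
t=cam('top');s=cam('side')
print(ray(t,[[183,213]],.03),ray(s,[[173,160]],.03)); print(ray(t,[[241,197]],.045),ray(s,[[228,163]],.045))
def cr(c,u,v,w,h,k): return cv2.resize(c['image'][v:v+h,u:u+w,::-1],None,fx=k,fy=k,interpolation=cv2.INTER_CUBIC)
a=np.hstack([cr(t,170,200,26,26,11),cr(t,214,176,52,39,10)[:286]])
b=np.hstack([cr(s,160,148,26,26,11),cr(s,200,142,52,39,10)[:286]])
cv2.imwrite('pics/z0.png',np.vstack([a,b]))
E
```

```text
[[0.47948034 0.36093348 0.03      ]] [[0.46941866 0.35708534 0.03      ]]
[[0.54410167 0.11401592 0.045     ]] [[0.53800249 0.10907085 0.045     ]]
```

View pics/z0.png

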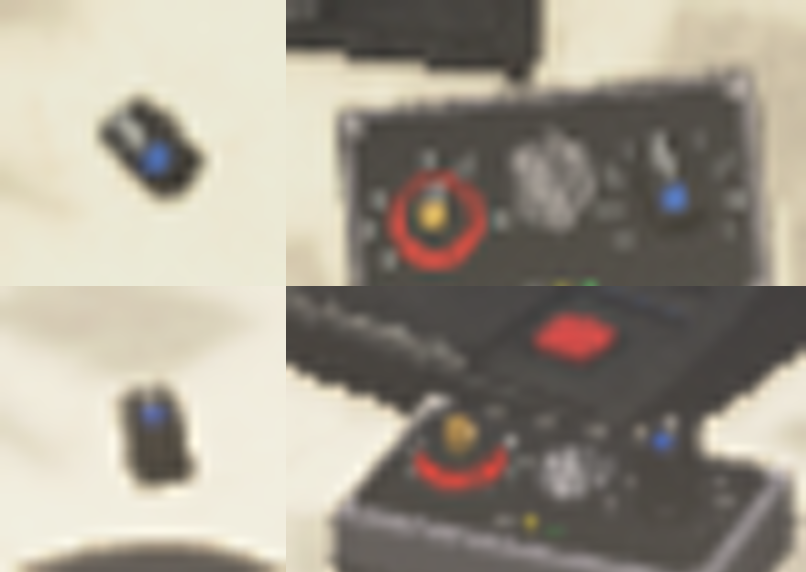

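```bash
cat > m.py <<'E'
from h import *
def big(c,u,v,w,h,k=8):
    im=cv2.resize(c['image'][v:v+h,u:u+w],None,fx=k,fy=k,interpolation=cv2.INTER_CUBIC).astype(int)
    return im, lambda p:(np.array(p,float)+.5)/k-.5+[u,v]
def cen(m):
    n,l,st,ce=cv2.connectedComponentsWithStats(m.astype(np.uint8)); i=1+np.argmax(st[1:,4]); return ce[i],l==i,st[i,4]
E
python3 - <<'E'
from m import *
ang=lambda a:np.arctan2(a[1],a[0])
for n,kw,sw in(('top',(174,203,20,20),(222,190,14,16)),('side',(167,154,14,20),(208,150,16,16))):
    c=cam(n); im,f=big(c,*kw); r,g,b=im[...,0],im[...,1],im[...,2]
    blue=(b-r>50); dark=(im.max(2)<150)|(b-r>30)
    cb,_,_=cen(blue); cd,md,a=cen(dark)
    md=cv2.morphologyEx(md.astype(np.uint8),cv2.MORPH_CLOSE,np.ones((25,25)))
    cnt=max(cv2.findContours(md,0,2)[0],key=cv2.contourArea)
    P=ray(c,f(cnt.reshape(-1,2)),.03 if n=='x' else .015)[:,:2].astype(np.float32)
    rect=cv2.minAreaRect(P*1000); M=cv2.moments(md,True);cd=[M['m10']/M['m00'],M['m01']/M['m00']]
    print(n,'knob cen',ray(c,[f(cd)],.015),'rect',rect)
    hull=cv2.fillPoly(np.zeros(md.shape,np.uint8),[cv2.convexHull(cnt)],1)
    hull=cv2.erode(hull,np.ones((9,9)))
    wl=(im.min(2)>105)&(hull>0)&(b-r<30)
    try:
        cw,_,aw=cen(wl); B=ray(c,[f(cb)],.03)[0];W=ray(c,[f(cw)],.03)[0]; print(' blue',B,'white',W,aw,'ang',ang(W-B))
    except Exception as e: print(e)
    im,f=big(c,*sw); r,g,b=im[...,0],im[...,1],im[...,2]
    red=(r-g>70)&(g-b<45); brass=(r-b>60)&(g-b>35)
    pts=np.argwhere(red)[:,::-1]; P=ray(c,f(pts),.045)[:,:2]
    hullp=cv2.convexHull((P*1e4).astype(np.float32))
    print(' ring',np.array(cv2.minEnclosingCircle(hullp)[0])/1e4,cv2.minEnclosingCircle(hullp)[1]/10)
    cb,_,a=cen(brass); print(' brass',ray(c,[f(cb)],.065),a)
    save(c,n+'1.png')
    cv2.imwrite('pics/s_%s.png'%n,cv2.resize(im[...,::-1].clip(0,255).astype(np.uint8),None,fx=3,fy=3))
E
python3 -c "
import cv2,numpy as np
a=cv2.imread('pics/s_top.png');b=cv2.imread('pics/s_side.png');print(a.shape,b.shape)
cv2.imwrite('pics/s.png',np.hstack([a,b]))"
```

```text
top knob cen [[0.48148728 0.36222576 0.015     ]] rect ((481.3906555175781, 361.6846923828125), (40.5369873046875, 25.345958709716797), 41.63673782348633)
 blue [0.47543614 0.35755585 0.03      ] white [0.48547745 0.367363   0.03      ] 325 ang 0.7736011497003001
 ring [0.54144478 0.16678873] 20.351882934570312
 brass [[0.54011185 0.16674385 0.065     ]] 362
side knob cen [[0.48059144 0.36288435 0.015     ]] rect ((481.6486511230469, 364.1311950683594), (75.42779541015625, 24.704933166503906), 40.79977798461914)
 blue [0.47642955 0.35972992 0.03      ] white [0.48397052 0.36669791 0.03      ] 71 ang 0.7459273376736745
 ring [0.54257095 0.16785276] 20.666596984863283
 brass [[0.53869397 0.16555242 0.065     ]] 377
(384, 336, 3) (384, 384, 3)
```

View pics/s.png

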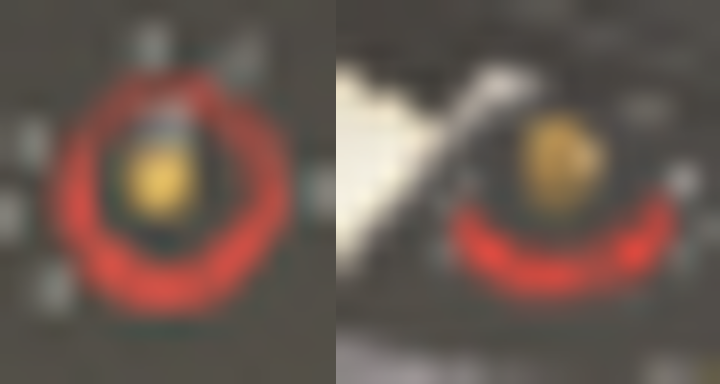

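The enlarged pictures show the brass shaft at about (160,180) in the left crop, inside the red ring. The white line on its disc is at (172,118), so the flat faces about +x, slightly to the right.

```bash
python3 - <<'E'
from m import *
c=cam('top'); im,f=big(c,222,190,14,16); r,g,b=im[...,0],im[...,1],im[...,2]
w=(np.abs(r-b)<40)&(im.min(2)>95)
yy,xx=np.mgrid[:w.shape[0],:w.shape[1]]
w&=(abs(xx-57)<16)&(yy>28)&(yy<55)
cw,_,a=cen(w); W=ray(c,[f(cw)],.054)[0]; print(W,a)
for C in([.5414,.1668],[.5420,.1673],[.5405,.1662]): d=W[:2]-C; print(np.hypot(*d),np.arctan2(d[1],d[0]))
# weighted brightness
wt=np.where((abs(xx-57)<18)&(yy>26)&(yy<52)&(r-b<60),np.clip(im.min(2)-75,0,None),0)
cw=[(wt*xx).sum()/wt.sum(),(wt*yy).sum()/wt.sum()];print(ray(c,[f(cw)],.054))
# intercom yaw from tick / left-right: blue dot & white line of the fitted knob
im,f=big(c,246,188,14,16); r,g,b=im[...,0],im[...,1],im[...,2]
cb,_,_=cen(b-r>50);cw,_,a=cen((im.min(2)>105)&(b-r<30)&(xx[:im.shape[0],:im.shape[1]]<60)) ;B=ray(c,[f(cb)],.084)[0];W=ray(c,[f(cw)],.084)[0];print('fitted',B,W,np.linalg.norm(W-B))
s=ctrl.get_state();print(Ro.from_quat(s['tcp_rot']).as_matrix(),s['eef_pos'],s['qpos'])
E
```

```text
[0.55191437 0.16664658 0.054     ] 178
0.010515487670271505 -0.014590401737134074
0.009935877343379291 -0.06581116433050324
0.011423101173013156 0.039104450072749215
[[0.55209203 0.16656989 0.054     ]]
fitted [0.54280471 0.06494631 0.084     ] [0.56025955 0.06973035 0.084     ] 0.018098576860955902
[[-9.75278949e-01  2.20977217e-01 -2.00602491e-04]
 [ 2.20977297e-01  9.75278791e-01 -5.60041180e-04]
 [ 7.18870137e-05 -5.90524970e-04 -9.99999823e-01]] [0.14907086 0.65817825 0.24799518] [ 1.19799226e+00  2.86536033e-01  1.57701756e+00 -1.79191676e-05
  1.27863370e+00 -1.49982494e-01]
```

>>> drive_tool --moves '[[[0,0,0],[-0.0486,-0.0268,0.01],0.05],[[0,0,0],[-0.0486,-0.0268,0.01],0.05],[[0,0,0],[-0.0486,-0.0268,0.01],0.05],[[0,0,0],[-0.0486,-0.0268,0.01],0.05],[[0,0,0],[-0.0486,-0.0268,0.01],0.05]]'

```text
time: 0.98
eef_pos: [0.3577, 0.4727, 0.1983]
tcp_rot: [0.111, 0.994, 0.0, 0.0]
contact_force: [0.5, -0.0, 0.5]
opening: 0.587
finger_force: 0.0
```

>>> drive_tool --moves '[[[0,0,0],[-0.0486,-0.0268,0.01],0.05],[[0,0,0],[-0.0486,-0.0268,0.01],0.05],[[0,0,0],[-0.0486,-0.0268,0.01],0.05],[[0,0,-0.18],[0,0,0],0.05],[[0,0,-0.18],[0,0,0],0.05]]'

```text
time: 1.6
eef_pos: [0.4817, 0.3624, 0.1681]
tcp_rot: [-0.07, 0.998, -0.0, -0.0]
contact_force: [-0.2, 0.9, 0.7]
opening: 0.583
finger_force: 0.0
```

>>> drive_tool --moves '[[[0,0,-0.18],[0,0,0],0.05],[[0,0,-0.18],[0,0,0],0.05],[[0,0,-0.18],[0,0,0],0.05],[[0,0,-0.063],[0,0,0],0.05],[[0,0,0],[0,0,0],0.05]]'

```text
time: 2.22
eef_pos: [0.481, 0.3633, 0.1684]
tcp_rot: [-0.361, 0.932, -0.0, 0.0]
contact_force: [1.6, 0.8, 0.6]
opening: 0.591
finger_force: 0.0
```

```bash
cat > go.py <<'E'
import sys
from h import *
def to(x,y,yaw,z=None):  # yaw of tool y axis
    s=ctrl.get_state();M=Ro.from_quat(s['tcp_rot']).as_matrix();p=np.array(s['eef_pos'])
    D=np.array([x,y,p[2] if z is None else z])-p
    g=Ro.from_euler('z',yaw).as_matrix()@np.array([[0,1,0],[1,0,0],[0,0,-1.]])  # tool y along world yaw
    g=np.c_[[np.sin(yaw),-np.cos(yaw),0],[np.cos(yaw),np.sin(yaw),0],[0,0,-1]]
    if 1: print('t',round(s['time'],2),'pos',p.round(4),'yawY',np.arctan2(M[1,1],M[0,1]).round(3),'open',s['opening'],'F',np.round(s['contact_force'],2),'tq',np.round(s['wrist_torque'],2),'q6',s['qpos'][5].round(2))
    print('shift',(M.T@D).round(4),'turn',Ro.from_matrix(M.T@g).as_rotvec().round(4))
if __name__=='__main__': to(*map(float,sys.argv[1:]))
E
python3 go.py .481 .3625 2.311 .022
```

```text
t 2.23 pos [0.481  0.3633 0.1684] yawY 2.31 open 0.5908412900789429 F [1.6  0.77 0.59] tq [-0.03 -0.03  0.  ] q6 -1.83Traceback (most recent call last):
  File "go.py", line 10, in <module>
    if __name__=='__main__': to(*map(float,sys.argv[1:]))
                             ~~^^^^^^^^^^^^^^^^^^^^^^^^^^
  File "go.py", line 9, in to
    print('shift',(M.T@D).round(4),'turn',Ro.from_matrix(M.T@g).as_rotvec().round(4))
                                          ~~~~~~~~~~~~~~^^^^^^^
  File "scipy/spatial/transform/_rotation.pyx", line 1143, in scipy.spatial.transform._rotation.Rotation.from_matrix
ValueError: Non-positive determinant (left-handed or null coordinate frame) in rotation matrix 0: [[-9.99999693e-01  7.76953184e-04  1.06144421e-04]
 [ 7.76957832e-04  9.99999697e-01  4.37563691e-05]
 [ 1.06110392e-04 -4.38388254e-05  9.99999993e-01]].
```

```bash
sed -i "/as_matrix()@np.array/d; s/np.c_\[\[np.sin(yaw),-np.cos(yaw),0\]/np.c_[[-np.sin(yaw),np.cos(yaw),0]/; s/    if 1: print/    print/" go.py
```

>>> drive_tool --moves '[[[0,0,0],[0,0,0.045],0.05],[[0,0,0],[0,0,0.045],0.05],[[0,0,0],[0,0,0.03],0.05],[[0,0,0],[0,0,0.016],0.05],[[0,0,0],[0,0,0.01],0.05]]'

```text
time: 2.85
eef_pos: [0.4812, 0.3634, 0.022]
tcp_rot: [-0.361, 0.932, 0.0, 0.0]
contact_force: [0.3, 0.6, 0.1]
opening: 0.581
finger_force: 0.0
```

>>> drive_tool --moves '[[[0,0,0],[0,0,0],0.0],[[0,0,0],[0,0,0],0.0],[[0,0,0],[0,0,0],0.0],[[0,0,0],[0,0,0],0.0],[[0,0,0],[0,0,0],0.0]]' --grip_force 60

```text
time: 3.48
eef_pos: [0.4817, 0.3637, 0.0235]
tcp_rot: [-0.362, 0.932, 0.0, 0.001]
contact_force: [-1.5, 0.3, 6.0]
opening: 0.268
finger_force: 61.5
```

```bash
python3 go.py .481 .3625 2.311 .022; python3 - <<'E'
from m import *
o=[]
for n,(u,v) in (('top',(158,190)),('side',(148,132))):
    c=cam(n);o.append(cv2.resize(c['image'][v:v+50,u:u+50,::-1],(400,400),interpolation=cv2.INTER_CUBIC))
cv2.imwrite('pics/g.png',np.hstack(o))
E
```

```text
t 3.48 pos [0.4817 0.3637 0.0235] yawY 2.311 open 0.2679125879558227 F [-1.53  0.35  5.96] tq [-0.08  0.11 -0.02] q6 -1.83
shift [ 0.0014 -0.0004  0.0015] turn [-0.0005  0.002  -0.    ]
```

View pics/g.png

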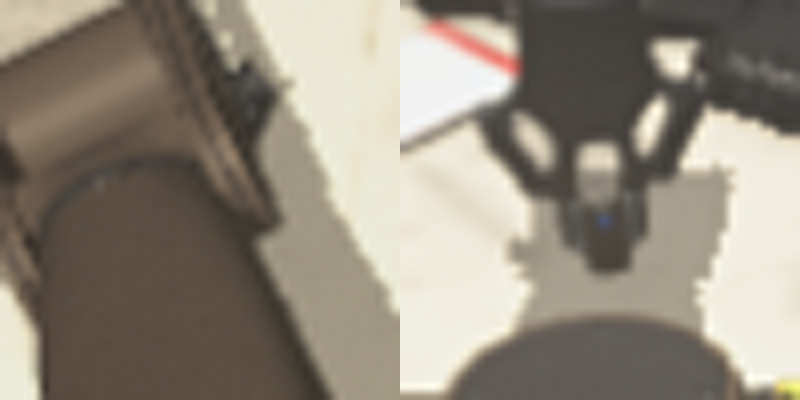

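The knob is gripped: the opening is about 23 mm, and the right crop shows it between the fingers with the blue dot at (605,220). Next I lift and turn it.

>>> drive_tool --moves '[[[0,0,0],[0,0,-0.02],0.0],[[0,0,0],[0,0,-0.05],0.0],[[0,0,0],[0,0,-0.05],0.0],[[0,0,0.152],[0,0,0],0.0],[[0,0,0.152],[0,0,0],0.0]]'

```text
time: 4.2
eef_pos: [0.4811, 0.3634, 0.1443]
tcp_rot: [-0.214, 0.977, 0.0, 0.001]
contact_force: [0.6, 0.5, -0.8]
opening: 0.265
finger_force: 61.0
```

>>> drive_tool --moves '[[[0,0,0.152],[0,0,0],0.0],[[0,0,0.152],[0,0,0],0.0],[[0,0,0.152],[0,0,0],0.0],[[0,0,0],[0,0,0],0.0]]'

```text
time: 4.7
eef_pos: [0.4807, 0.3632, 0.1428]
tcp_rot: [0.009, 1.0, -0.0, -0.0]
contact_force: [-0.5, 0.3, -0.4]
opening: 0.266
finger_force: 61.0
```

```bash
python3 go.py .5427 .167 1.551 .13
```

```text
t 4.7 pos [0.4807 0.3632 0.1428] yawY 1.553 open 0.2663805890627609 F [-0.46  0.29 -0.41] tq [-0.01  0.04 -0.01] q6 -1.07
shift [-0.0655 -0.195   0.0128] turn [-0.     -0.      0.0018]
```

>>> drive_tool --moves '[[[0,0,0],[-0.0164,-0.0488,0.0],0.0],[[0,0,0],[-0.0164,-0.0488,0.0],0.0],[[0,0,0],[-0.0164,-0.0488,0.006],0.0],[[0,0,0],[-0.0163,-0.0486,0.006],0.0],[[0,0,0],[0,0,0],0.0]]'

```text
time: 5.32
eef_pos: [0.5431, 0.1641, 0.1302]
tcp_rot: [0.011, 1.0, -0.0, -0.0]
contact_force: [0.1, 0.7, -0.1]
opening: 0.269
finger_force: 61.0
```

```bash
python3 go.py .5427 .167 1.551 .10; python3 - <<'E'
from m import *
o=[]
for n,(u,v) in (('top',(200,160)),('side',(190,122))):
    c=cam(n);save(c,n+'2.png');o.append(cv2.resize(c['image'][v:v+50,u:u+50,::-1],(400,400),interpolation=cv2.INTER_CUBIC))
cv2.imwrite('pics/p.png',np.hstack(o))
E
```

```text
t 5.33 pos [0.5431 0.1641 0.1302] yawY 1.549 open 0.26853549191222653 F [ 0.09  0.7  -0.09] tq [ 0.03  0.   -0.03] q6 -1.43
shift [0.0004 0.0029 0.0302] turn [-0.0005 -0.0007 -0.0024]
```

View pics/p.png

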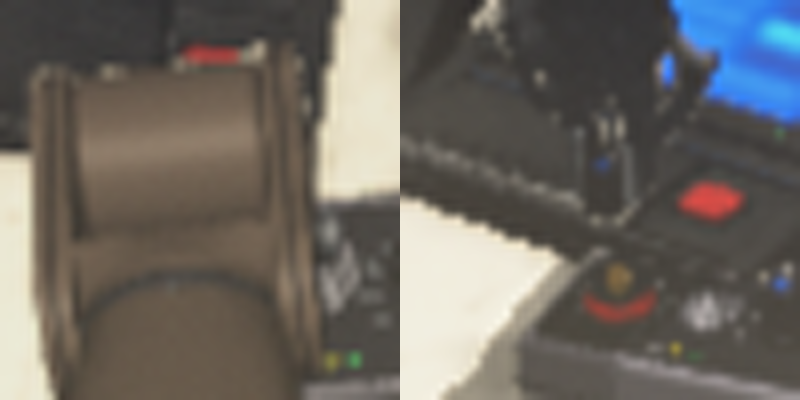

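The right crop shows the held knob above the shaft, with its blue dot at (602,162) and the brass shaft at (618,277).

>>> drive_tool --moves '[[[0,0,0],[0,0,0],0.0],[[0,0,0],[0,0,0],0.0]]'

```text
time: 5.68
eef_pos: [0.5422, 0.1682, 0.1305]
tcp_rot: [0.009, 1.0, 0.0, 0.0]
contact_force: [0.1, -0.2, 0.1]
opening: 0.267
finger_force: 61.0
```

```bash
python3 go.py .5427 .167 1.551 .10; python3 - <<'E'
from m import *
c=cam('side'); im,f=big(c,208,136,16,14); r,b=im[...,0],im[...,2]
cb,_,a=cen(b-r>25); z=ctrl.get_state()['eef_pos'][2]
for dz in(.0065,.008): print(a,f(cb),ray(c,[f(cb)],z+dz))
E
```

```text
t 5.67 pos [0.5422 0.1682 0.1305] yawY 1.553 open 0.26690958095046813 F [ 0.15 -0.19  0.1 ] tq [ 0.01  0.03 -0.04] q6 -1.43
shift [-0.0005 -0.0012  0.0305] turn [0.0001 0.0002 0.0024]
58 [214.28448276 141.97844828] [[0.53364875 0.17201829 0.13700041]]
58 [214.28448276 141.97844828] [[0.53133155 0.17057822 0.13850041]]
```

>>> drive_tool --moves '[[[0,0,0],[-0.0005,-0.001,0.02],0.0],[[0,0,0],[0,0,0.016],0.0],[[0,0,0],[0,0,0],0.0],[[0,0,0],[0,0,0],0.0]]'

```text
time: 6.22
eef_pos: [0.5429, 0.166, 0.0939]
tcp_rot: [0.01, 1.0, -0.0, -0.0]
contact_force: [0.0, -0.1, 0.9]
opening: 0.268
finger_force: 61.0
```

```bash
python3 go.py .5427 .167 1.551 .09
```

```text
t 6.22 pos [0.5429 0.166  0.0939] yawY 1.551 open 0.2682489576706077 F [ 0.04 -0.13  0.94] tq [-0.05 -0.04  0.05] q6 -1.43
shift [0.0002 0.001  0.0039] turn [-0.0001 -0.0009 -0.    ]
```

>>> drive_tool --moves '[[[0,0,0],[0,0.0005,0.002],0.0],[[0,0,0],[0,0,0.002],0.0],[[0,0,0],[0,0,0.001],0.0],[[0,0,0],[0,0,0],0.0]]'

```text
time: 6.72
eef_pos: [0.5431, 0.1665, 0.0894]
tcp_rot: [0.01, 1.0, -0.0, 0.0]
contact_force: [0.9, -0.2, -0.1]
opening: 0.265
finger_force: 61.0
```

>>> drive_tool --moves '[[[0,0,0],[0,0,0.001],0.0],[[0,0,0],[0,0,0.001],0.0],[[0,0,0],[0,0,0],0.0]]'

```text
time: 7.1
eef_pos: [0.5434, 0.1661, 0.0878]
tcp_rot: [0.01, 1.0, -0.0, 0.0]
contact_force: [-1.1, -2.8, 2.3]
opening: 0.265
finger_force: 61.4
```

```bash
python3 go.py .5427 .167 1.551 .09
```

```text
t 7.1 pos [0.5434 0.1661 0.0878] yawY 1.551 open 0.26482003191921344 F [-1.14 -2.83  2.31] tq [-0.51  0.09  0.02] q6 -1.43
shift [ 0.0007  0.0009 -0.0022] turn [-0.0009  0.0007  0.0003]
```

>>> drive_tool --moves '[[[0,0,0],[0,-0.001,0.0],0.0],[[0,0,0],[0,0,0.001],0.0],[[0,0,0],[0,0,0.001],0.0],[[0,0,0],[0,0,0],0.0]]'

```text
time: 7.6
eef_pos: [0.543, 0.1654, 0.085]
tcp_rot: [0.01, 1.0, -0.0, -0.0]
contact_force: [1.2, -3.3, -0.6]
opening: 0.267
finger_force: 61.1
```

```bash
python3 go.py .5427 .167 1.551 .09
```

```text
t 7.6 pos [0.543  0.1654 0.085 ] yawY 1.551 open 0.2666505594714742 F [ 1.18 -3.26 -0.63] tq [-0.38 -0.19 -0.03] q6 -1.43
shift [ 0.0003  0.0016 -0.005 ] turn [-0.0003 -0.0001  0.0001]
```

>>> drive_tool --moves '[[[0,0,0],[0,-0.001,0.0],0.0],[[0,0,0],[0,0,0.001],0.0],[[0,0,0],[0,0,0.001],0.0],[[0,0,0],[0,0,0],0.0]]'

```text
time: 8.1
eef_pos: [0.5428, 0.1647, 0.0831]
tcp_rot: [0.01, 1.0, 0.0, -0.0]
contact_force: [0.7, 0.3, -0.4]
opening: 0.269
finger_force: 61.1
```

```bash
python3 go.py .5427 .167 1.551 .09
```

```text
t 8.1 pos [0.5428 0.1647 0.0831] yawY 1.551 open 0.2694943857721267 F [ 0.7   0.27 -0.37] tq [-0.02 -0.08 -0.04] q6 -1.44
shift [ 0.0001  0.0023 -0.0069] turn [ 0.0002 -0.0006 -0.    ]
```

Lateral force is gone and z force is nil, so the knob is sliding down the shaft. I continue.

>>> drive_tool --moves '[[[0,0,0],[0,0,0.0015],0.0],[[0,0,0],[0,0,0.001],0.0],[[0,0,0],[0,0,0.001],0.0],[[0,0,0],[0,0,0],0.0]]'

```text
time: 8.6
eef_pos: [0.5429, 0.1645, 0.0797]
tcp_rot: [0.01, 1.0, -0.0, -0.0]
contact_force: [-0.2, 0.2, -0.6]
opening: 0.268
finger_force: 61.1
```

>>> drive_tool --moves '[[[0,0,0],[0,0,0.001],0.0],[[0,0,0],[0,0,0.001],0.0],[[0,0,0],[0,0,0],0.0]]'

```text
time: 8.98
eef_pos: [0.5429, 0.1645, 0.0777]
tcp_rot: [0.01, 1.0, -0.0, -0.0]
contact_force: [0.4, 0.2, 0.8]
opening: 0.266
finger_force: 61.1
```

```bash
python3 go.py .5427 .167 1.551 .0775
```

```text
t 8.97 pos [0.5429 0.1645 0.0777] yawY 1.551 open 0.26615252734110506 F [0.35 0.24 0.75] tq [ 0.03 -0.01  0.02] q6 -1.44
shift [0.0003 0.0025 0.0002] turn [-0.     -0.0003 -0.    ]
```

>>> drive_tool --moves '[[[0,0,0],[0,0,0.001],0.0],[[0,0,0],[0,0,0.001],0.0],[[0,0,0],[0,0,0],0.0]]'

```text
time: 9.35
eef_pos: [0.5431, 0.1646, 0.0763]
tcp_rot: [0.01, 1.0, -0.0, -0.0]
contact_force: [-2.4, 0.2, 4.1]
opening: 0.271
finger_force: 61.4
```

>>> drive_tool --moves '[[[0,0,0],[0,0,0.001],0.0],[[0,0,0],[0,0,0.001],0.0],[[0,0,0],[0,0,0],0.0]]'

```text
time: 9.72
eef_pos: [0.5432, 0.1645, 0.0742]
tcp_rot: [0.01, 1.0, -0.0, 0.0]
contact_force: [-3.2, -0.8, 6.3]
opening: 0.268
finger_force: 61.6
```

>>> drive_tool --moves '[[[0,0,0],[0,0,0.001],0.0],[[0,0,0],[0,0,0.001],0.0],[[0,0,0],[0,0,0],0.0]]'

```text
time: 10.1
eef_pos: [0.5432, 0.1646, 0.0726]
tcp_rot: [0.01, 1.0, -0.0, -0.0]
contact_force: [-3.9, -1.1, 6.9]
opening: 0.269
finger_force: 62.0
```

>>> drive_tool --moves '[[[0,0,0],[0.0005,0,0.001],0.0],[[0,0,0],[0,0,0.001],0.0],[[0,0,0],[0,0,0],0.0]]' --grip_force 80

```text
time: 10.48
eef_pos: [0.5432, 0.1646, 0.0724]
tcp_rot: [0.01, 1.0, -0.0, 0.0]
contact_force: [-6.0, -1.6, 16.4]
opening: 0.26
finger_force: 84.4
```

```bash
python3 go.py .5427 .167 1.551 .072
```

```text
t 10.47 pos [0.5432 0.1646 0.0724] yawY 1.551 open 0.2598315185969187 F [-6.03 -1.62 16.41] tq [-0.29  1.19 -0.  ] q6 -1.44
shift [0.0005 0.0024 0.0004] turn [-0.0004  0.0002  0.0004]
```

>>> drive_tool --moves '[[[0,0,0],[0.001,0,0.0005],0.0],[[0,0,0],[0,0,0],0.0],[[0,0,0],[0,0,0],0.0]]'

```text
time: 10.85
eef_pos: [0.5431, 0.1646, 0.0724]
tcp_rot: [0.01, 1.0, -0.0, 0.001]
contact_force: [-4.5, -1.1, 15.1]
opening: 0.263
finger_force: 84.4
```

```bash
python3 go.py .5427 .167 1.551 .072; python3 - <<'E'
from m import *
o=[]
for n,(u,v) in (('top',(200,160)),('side',(195,130))):
    c=cam(n);o.append(cv2.resize(c['image'][v:v+50,u:u+50,::-1],(400,400),interpolation=cv2.INTER_CUBIC))
cv2.imwrite('pics/e.png',np.hstack(o))
E
```

```text
t 10.85 pos [0.5431 0.1646 0.0724] yawY 1.551 open 0.263243470790579 F [-4.46 -1.14 15.09] tq [-0.28  0.96 -0.05] q6 -1.44
shift [0.0005 0.0024 0.0004] turn [-0.0002  0.0027  0.0003]
```

View pics/e.png

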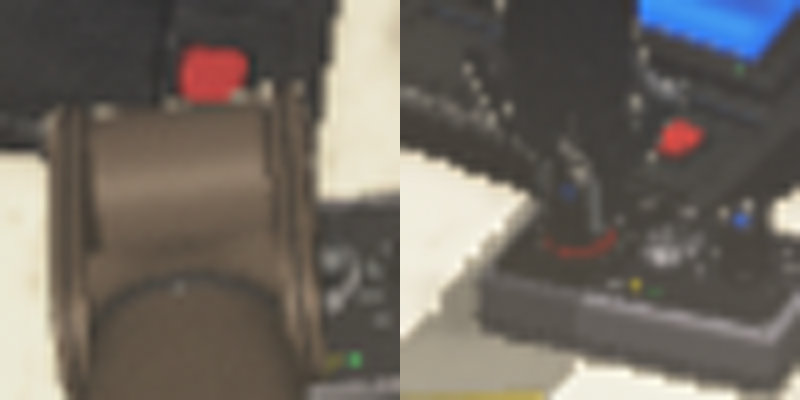

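The right crop shows the held knob seated at (575,215) inside the red ring, with no brass visible. The force rose from about 4 to 7 N over the 5 mm travel, then turned stiff (15 N), which matches the knob being home and pressed to the stop.

```bash
python3 -c "
from plant import ctrl
print(ctrl.sign_off())"
```

```text
the job is handed in; nothing more can be done
None
```

The knob is on the bare left shaft, fully home and pressed in to its stop with about 15 N, with the robot still gripping it; I handed the job in at about 11 s.

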